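Open the ratchet clamp around the rock core

TASK

Open the ratchet bar clamp on the science bench so that the rock core standing in it can be taken out later: with the fingertips press the black release paddle behind the sliding jaw and, keeping it pressed, push the jaw back along its bar all the way to the end stop, then let go of the paddle and move clear. Do not force the clamp; pick nothing up, leave the core standing where it is and do not disturb the other things on the bench.

Things in the scene. Friction and masses are not known exactly. Their poses are not given: they have to be found in the camera images.
- clamp: Clamp screwed to the bench: aluminium bar 310 mm long, 30 wide, 18 high, 4 mm ratchet teeth on top, 8 mm apart. Origin: middle of the bar's underside, on the bench. x runs along the bar from the fixed jaw (x -155 to -135 mm, 72 high) to the end stop (face at x = +133 mm, 44 high), z up; the jaw opens towards +x. Its x points to the robot's left, turned by up to 0.6 rad either way.
- jaw (a joint): Travel of the sliding jaw along the bar, m: 0 = 50 mm between the jaws, 0.12 = its rear against the end stop. With the release pressed it slides with 2 N of friction and 8 N s/m of drag. With the release up the ratchet lets it move only towards the fixed jaw; pushed the other way it gives up to one tooth (8 mm) and locks.
- release (a joint): Angle of the release paddle on the sliding jaw, rad: 0 = up, 0.45 = fully down. It springs back up and may rest at 0 to 0.17 with its pawl on a tooth. The ratchet is free from about 0.17; press to 0.25 or more to be sure, and keep it pressed while pushing.
- release_pad (a point): Middle of the top of the black paddle (34 mm along the bar, 30 across), 68 mm behind the jaw's face, about 43 mm above the bench when up, sloping 0.2 rad (higher at the end-stop side). It turns about a pin across the bar, 28 mm nearer the jaw's face, 20 mm up: this point sinks 7 mm by 0.25 rad, 12 mm fully down; 3 N at first, 5 N at the bottom. Cheeks beside it are 26 mm high.
- push_tab (a point): Middle of the top edge of the upright tab (40 mm wide, 8 thick, top 64 mm above the bench) at the sliding jaw's rear, on its face towards the paddle: 90 mm behind the jaw's face, 22 mm beyond the paddle's middle. Fingertips on the paddle that move towards the end stop come against it and push the jaw by it. Free room between jaw plate and tab: 80 mm along the bar.
- jaw_face (a point): Middle of the top edge of the sliding jaw's gripping face (plate 56 mm wide, 10 mm thick, top 72 mm above the bench).
- core: Rock core, a stone cylinder 38 mm in diameter and 50 mm high, standing on the clamp's seat (22 mm above the bench) between the jaws. Origin at the centre of its underside. To be left standing there.
- dish: Clear shallow dish, 86 mm across, 16 mm high, on the bench beside the bar. Leave alone. Origin at the centre of its underside.
- jar: Small amber glass jar, 38 mm across, 55 mm high, beside the bar. Leave alone. Origin under its centre.
- lens: Hand lens lying flat beside the bar, rim 66 mm across, 10 mm thick, with a handle to 105 mm along its x. Leave alone. Origin under the rim's centre.
- kit_box: Yellow cardboard kit box, 110 x 170 x 45 mm, on the far side of the bench. Leave alone. Origin under its centre.
- goggles: Clear safety goggles, 156 mm wide, 56 mm high, with a white strap, to the left. Leave alone. Origin under the front lens.
- tube_rack: Blue test-tube rack, 60 x 170 mm, 113 mm high with its three tubes, to the right. Leave alone. Origin under its centre.
There are look-alikes about, which are no part of the job. What is shaped like the core but pink or yellow is not meant.

How it is judged:
By the outcome, as a careful person would: the job done as asked, in the order asked, and still so for the second after the job is handed in, with the robot touching nothing.
It also fails if it takes over 35 s, if anything falls off the work surface, if the arm or the gripper's body presses on something with over 40 N, if the wrist force passes 120 N, or if a joint passes its speed limit or range.

ROBOT

A 7-joint arm with a two-finger parallel gripper is mounted at the origin on the work surface. World frame = base frame: x ahead of the robot, y to its left, z up, the work surface at z = 0. Lengths are in mm, angles in rad, forces in N, time in s.
With the tool pointing down it reaches from about 425 to 875 mm from the base axis. Payload 8.4 kg.
Tool frame: the origin (TCP) lies between the finger pads; the fingertips stand 11 mm ahead of it and the grasp point (between the pads) lies 8 mm behind it; z points along the fingers, y is the line along which they close (so a half turn about z gives the same grasp; the last joint's range is limited). The gripper opens to 87 mm and grips with 3 to 60 N. Pads are 19 mm wide; open, the fingers measure 117 mm over their backs; the gripper's body (75 mm by 190 mm) begins 51 mm behind the grasp point.
Start: joints at [-1.239, 0.333, 0.04, 1.465, -0.013, 1.343, -0.059], TCP at [271.436, 590.581, 233.546] pointing down, gripper open.
Joint ranges: [-2.58, 2.58], [-0.38, 2.09], [-1.3, 1.39], [0.25, 2.4], [-1.5, 4.64], [0.08, 2.09], [-2.65, 2.65]. Speed limits (rad/s): [2.22, 2.22, 2.79, 2.79, 3.14, 3.14, 3.14].

INTERFACE

Orientations are given as a unit quaternion [w, x, y, z].
In Python, from station import arm gives the robot as it stands.
- The arm moves only by the shell command python3 -m pendant 'ROWS' [FORCE]. ROWS is JSON, a list of rows, each a list of 3 entries, a list of its own where there are three numbers: the finger opening in mm, from 0 to 87, then the shift along the world's x, y, z in mm, then the turn, a rotation vector about the world's x, y, z in degrees. In form: [[hand, [tx, ty, tz], [rx, ry, rz]], ...]. A call has 1 to 8 rows; each row is the pose to reach, as a shift and turn from the pose commanded when the call began; what a row does not reach only later rows make up. A row lasts 1/8 s, in which the tool goes at most 62.5 mm and 10.7 degrees, less where a joint would pass 70% of its speed; a pose out of reach is approached as far as the arm can. A call with a gripper value outside its range is refused whole. The fingers move at their own pace and stop on an object; FORCE is the grip in N (left out, the last holds). Time passes only in rows, so rows that repeat a pose let the fingers close. It gives the time, the measured TCP pose, the force, the opening and the grip force at its end, in the units of the state.
- arm.sense(): the state, without advancing time (a new reading comes with each control period).
- arm.read_camera(name): name is "side" or "top" or "wrist"; returns a dict with "img" (384x512x3 uint8, red, green, blue), "depth" (384x512 float32, mm along the optical axis (not along the pixel's ray), 0 where there is no reading), "fx", "fy", "cx", "cy" (pixels), "R" (3x3) and "t" (3): a world point X has camera coordinates R X + t. Camera axes: x right, y down, z forward; pixel columns grow to the right and rows downward; lengths in mm; the calibration is good to about 2 mm. The wrist camera is an equidistant fisheye: a pixel r from the principal point sees the ray r / f radians off the axis. A picture is of the moment at which its call begins.
- arm.close_job(): hands the job in; it is judged then, once.
The state is a dict: "clock": time; "joint_pos": joint angles; "qvel": joint speeds; "joint_torque": joint torques, N m; "position": TCP position; "tool_rot": TCP orientation; "ft_force": force on the tool from outside, world axes, zero at the start; "torque": the same for the moment, N m; "gripper_width": finger opening in mm; "finger_force": force on a finger pad.
Only numpy, scipy, OpenCV 4.12 (cv2) and the standard library are available. Lean on these libraries where they do the work, as an engineer would, in place of code of your own. Each camera call takes 0.05 s, during which the arm holds its last target. There are 200 camera calls.

## Working session

There is one attempt and no reset: what is moved stays moved. The work goes in short steps, Python scripts to look and compute and a shell command to move; the robot and the scene stay as the last step left them, time stands still between calls to the robot, and variables do not carry over. Pictures are saved under pics/ and viewed, at most 10 in all, crops included, and the job is handed in when it is done.

```bash
mkdir -p pics; ls; python3 - <<'E'
from station import arm
import cv2,numpy as np,pickle
s=arm.sense();print(s['clock'],s['position'],s['tool_rot'],s['ft_force'],s['gripper_width'])
d={}
for n in('top','side'):
    c=arm.read_camera(n);d[n]=c
    print(n,c['fx'],c['fy'],c['cx'],c['cy'],np.round(c['R'],3).tolist(),np.round(c['t']),(c['depth']>0).mean())
    cv2.imwrite(f'pics/{n}0.png',cv2.resize(c['img'][:,:,::-1],(800,600),interpolation=cv2.INTER_CUBIC))
pickle.dump(d,open('c0.pkl','wb'))
E
```

```text
pics
0.0 [271.25787426 590.18181153 232.6211538 ] [-1.15606831e-04  2.13718666e-01  9.76894889e-01 -8.33159841e-04] [ 0.08302687 -0.711303   -0.12148848] 86.85802133288628
top 388.83327472234333 388.83327472234333 247.39911588765654 196.35895702946874 [[0.013, -1.0, -0.021], [-0.996, -0.011, -0.093], [0.093, 0.022, -0.995]] [ -0. 599. 989.] 0.995941162109375
side 364.41335083192666 364.41335083192666 258.1450612278882 186.16408023103787 [[0.906, -0.423, -0.017], [-0.327, -0.674, -0.662], [0.269, 0.605, -0.749]] [-561.  231.  863.] 0.99591064453125
```

View pics/top0.png

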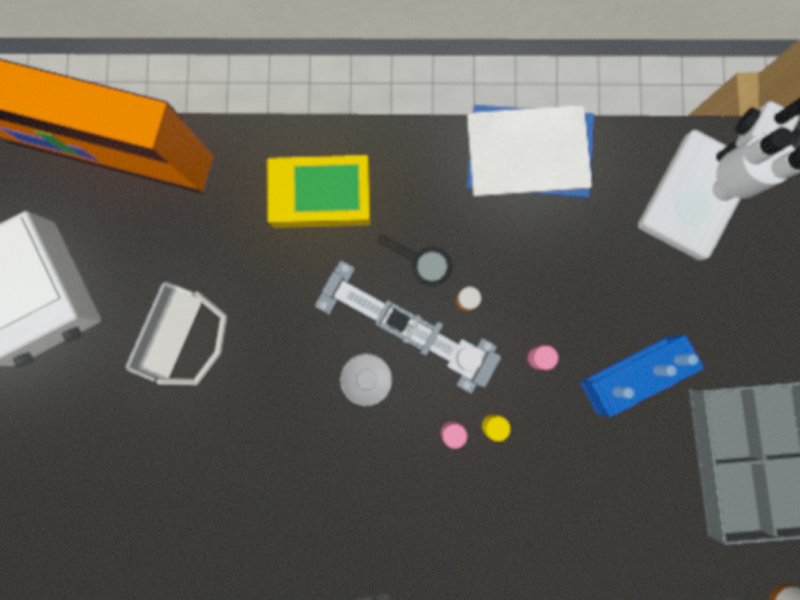

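View pics/side0.png

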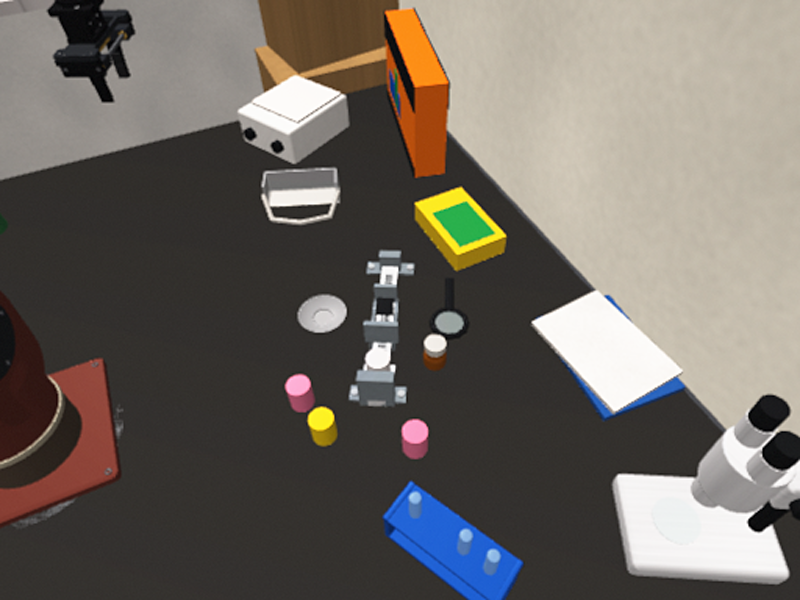

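The top view shows the clamp running from the end stop at about (335,287) to the fixed jaw at (480,367). The black paddle is at (397,320) and the sliding jaw plate at (430,337). The dish is at (366,380), the jar at (469,298) and the lens at (432,266). The side view agrees: paddle (384,307), jaw plate (380,330), tab (385,292).

```bash
cat > h.py <<'E'
import numpy as np
def cloud(c):
    v,u=np.mgrid[:384,:512]; z=c['depth']
    P=np.stack([(u-c['cx'])/c['fx']*z,(v-c['cy'])/c['fy']*z,z],-1)
    return (P-c['t'])@np.array(c['R'])   # R^T (p-t)
E
python3 - <<'E'
import pickle,numpy as np,cv2
from h import cloud
d=pickle.load(open('c0.pkl','rb'))
P=cloud(d['top']);img=d['top']['img'].astype(int)
k=512/800
uv=lambda x,y:P[int(y*k),int(x*k)].round()
for n,p in dict(bench=(400,500),paddle=(397,320),plate=(430,337),stop=(335,287),fixed=(485,367),jar=(469,298),dish=(366,380),lens=(432,266)).items():print(n,uv(*p))
# clamp blob: height>12 connected from the bar
bench=np.median(P[310:340,200:300,2]);print('bench z',bench)
m=((P[...,2]-bench)>11).astype(np.uint8)
n,l,st,_=cv2.connectedComponentsWithStats(m,connectivity=4)
L=l[int(300*k),int(362*k)];print(L,st[L])
Q=P[l==L]; Q=Q[np.abs(Q[:,2]-bench-17)<6] # bar etc
mm=(l==L)
r=cv2.minAreaRect(Q[:,:2].astype(np.float32));print('rect',r)
box=cv2.boxPoints(r);e=[box[1]-box[0],box[2]-box[1]];a=max(e,key=np.linalg.norm);a=a/np.linalg.norm(a);a*=np.sign(a[1]);print('axis',a,np.arctan2(a[1],a[0]))
c=np.array(r[0]);n=np.array([-a[1],a[0]])
A=P[mm];x=(A[:,:2]-c)@a;y=(A[:,:2]-c)@n
for lo in range(-170,175,5):
    s=(x>=lo)&(x<lo+5)
    if s.any():print(lo,s.sum(),'z',np.percentile(A[s,2],[50,95]).round(),'y',y[s].min().round(),y[s].max().round(),'rgb',np.median(img[mm][s],0))
E
```

```text
bench [278. -19.  -1.]
paddle [578. -10.  42.]
plate [549. -63.  70.]
stop [631.  94.  45.]
fixed [ 503. -150.   70.]
jar [ 615. -127.   54.]
dish [477.  41.   7.]
lens [673. -68.   7.]
bench z 0.09780559173126654
314 [ 206  174  115   74 1910]
rect ((569.8748168945312, -22.813720703125), (279.6651611328125, 49.60614013671875), 61.60364532470703)
axis [0.47556826 0.87967885] 1.0751864
-160 38 z [72. 75.] y -27.0 27.0 rgb [128.  137.  144.5]
-155 47 z [72. 75.] y -28.0 28.0 rgb [144. 154. 162.]
-150 48 z [71. 75.] y -28.0 28.0 rgb [144.  154.5 162. ]
-145 48 z [71. 75.] y -27.0 28.0 rgb [142.  153.  159.5]
-140 67 z [46. 71.] y -26.0 27.0 rgb [130. 138. 143.]
-135 32 z [70. 73.] y -24.0 25.0 rgb [205.5 207.  211. ]
-130 32 z [72. 76.] y -18.0 25.0 rgb [215. 215. 218.]
-125 35 z [71. 74.] y -25.0 24.0 rgb [216. 215. 218.]
-120 41 z [72. 74.] y -25.0 24.0 rgb [216. 215. 218.]
-115 41 z [71. 74.] y -23.0 24.0 rgb [215. 214. 217.]
-110 44 z [70. 73.] y -24.0 25.0 rgb [211.  212.5 215. ]
-105 46 z [36. 73.] y -24.0 25.0 rgb [208.5 209.5 212. ]
-100 47 z [22. 70.] y -24.0 24.0 rgb [201. 204
[... 1929 characters left out ...]

85 23 z [19. 22.] y -14.0 14.0 rgb [196. 202. 205.]
90 22 z [19. 22.] y -14.0 15.0 rgb [190.5 194.5 198.5]
95 19 z [19. 22.] y -13.0 15.0 rgb [195. 200. 204.]
100 24 z [19. 22.] y -15.0 15.0 rgb [189.5 195.  198.5]
105 21 z [18. 21.] y -13.0 15.0 rgb [197. 200. 204.]
110 19 z [17. 21.] y -15.0 14.0 rgb [208. 212. 216.]
115 22 z [18. 19.] y -14.0 14.0 rgb [212. 216. 219.]
120 22 z [18. 21.] y -14.0 15.0 rgb [211.5 215.  219. ]
125 45 z [28. 44.] y -19.0 19.0 rgb [140. 144. 148.]
130 32 z [44. 46.] y -20.0 20.0 rgb [141.5 151.5 158. ]
135 31 z [43. 46.] y -19.0 20.0 rgb [146. 157. 164.]
140 28 z [43. 47.] y -19.0 19.0 rgb [143.  154.5 160. ]
145 7 z [43. 45.] y -18.0 18.0 rgb [125. 134. 138.]
```

Clamp geometry matches the description: the axis is at 61.6° and the paddle middle is near (575,-13) with its top at z≈42. About 87 mm of jaw travel remains. I'll approach above the paddle with the fingers closed and turned across the bar.

```bash
python3 -m pendant '[[0,[306,-599,-60],[0,0,-93.7]],[0,[306,-599,-60],[0,0,-93.7]],[0,[306,-599,-60],[0,0,-93.7]],[0,[306,-599,-60],[0,0,-93.7]],[0,[306,-599,-60],[0,0,-93.7]],[0,[306,-599,-60],[0,0,-93.7]],[0,[306,-599,-60],[0,0,-93.7]],[0,[306,-599,-60],[0,0,-93.7]]]' 30
```

```text
clock: 1.1
position: [498.4, 145.2, 188.9]
tool_rot: [-0.0, 0.824, 0.567, 0.0]
ft_force: [1.1, 1.0, -0.3]
gripper_width: 15.1
finger_force: 0.0
```

```bash
python3 -m pendant '[[0,[79.5,-155.7,-79],[0,0,-7.7]],[0,[79.5,-155.7,-79],[0,0,-7.7]],[0,[79.5,-155.7,-79],[0,0,-7.7]],[0,[79.5,-155.7,-79],[0,0,-7.7]],[0,[79.5,-155.7,-79],[0,0,-7.7]],[0,[79.5,-155.7,-79],[0,0,-7.7]]]'
python3 - <<'E'
from station import arm
import cv2,numpy as np
s=arm.sense();print(s['clock'],s['position'],s['tool_rot'],s['ft_force'])
q=s['tool_rot'];print('y ang',2*np.degrees(np.arctan2(q[2],q[1]))-90)
a=arm.read_camera('side')['img'];b=arm.read_camera('wrist')['img']
A=cv2.resize(a[140:270,190:320],(560,560),interpolation=cv2.INTER_CUBIC)
cv2.imwrite('pics/s1.png',A[:,:,::-1]);cv2.imwrite('pics/w1.png',b[:,:,::-1])
E
```

```text
clock: 1.85
position: [577.5, -6.8, 110.6]
tool_rot: [-0.0, 0.858, 0.514, 0.0]
ft_force: [-1.0, 0.8, 0.5]
gripper_width: 0.5
finger_force: 0.0
1.85 [577.47908922  -6.77402163 110.56749173] [-3.46574914e-04  8.58058913e-01  5.13550958e-01  4.41325393e-04] [-0.95215742  0.76905594  0.50624606]
y ang -28.198693038098767
```

View pics/s1.png

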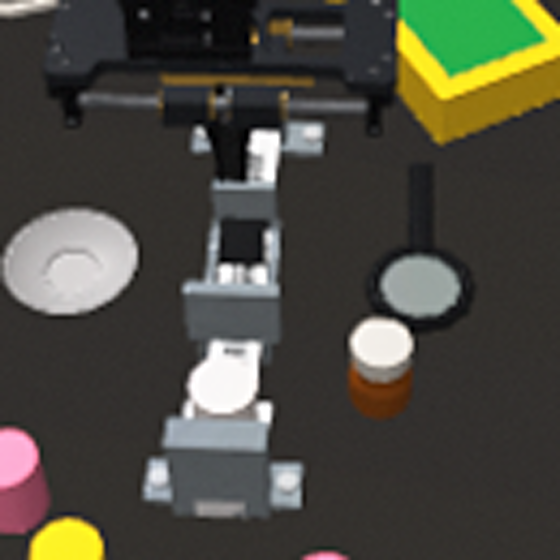

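View pics/w1.png

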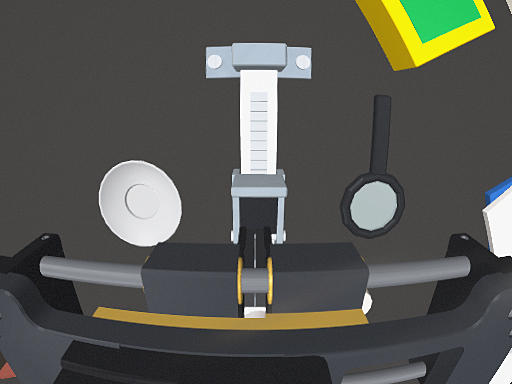

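The crops show the closed fingers hovering over the paddle (tips at about (232,180) in the side crop, where I predicted them). In the wrist view they line up with the bar, and the tab is at (259,185) beyond the fingers. Next I descend to just above the paddle and then press gently.

```bash
python3 -m pendant '[[0,[0,-1.5,-30],[0,0,0]],[0,[0,-1.5,-48],[0,0,0]],[0,[0,-1.5,-48],[0,0,0]],[0,[0,-1.5,-52],[0,0,0]],[0,[0,-1.5,-56],[0,0,0]],[0,[0,-1.5,-56],[0,0,0]]]'
python3 -m pendant '[[0,[0,0,-3],[0,0,0]],[0,[0,0,-6],[0,0,0]],[0,[0,0,-9],[0,0,0]],[0,[0,0,-9],[0,0,0]]]'
```

```text
clock: 2.7
position: [577.8, -10.1, 54.4]
tool_rot: [0.0, 0.859, 0.513, 0.0]
ft_force: [0.3, 0.5, 0.4]
gripper_width: 0.6
finger_force: 0.3
clock: 3.2
position: [578.1, -10.0, 45.4]
tool_rot: [0.0, 0.859, 0.513, 0.0]
ft_force: [1.5, 1.7, 5.8]
gripper_width: 0.6
finger_force: 3.0
```

Contact is at about 5.8 N, so the paddle is down. I'll press 1.5 mm further and start pushing.

```bash
python3 -m pendant '[[0,[0,0,-1.5],[0,0,0]],[0,[0,0,-1.5],[0,0,0]],[0,[1.9,3.5,-1.5],[0,0,0]],[0,[3.8,7.0,-1.5],[0,0,0]],[0,[5.7,10.6,-1.5],[0,0,0]],[0,[7.6,14.1,-1.5],[0,0,0]],[0,[9.5,17.6,-1.5],[0,0,0]]]'
```

```text
clock: 4.08
position: [587.2, 7.5, 43.6]
tool_rot: [0.0, 0.859, 0.513, -0.0]
ft_force: [0.2, -3.5, 3.4]
gripper_width: 0.5
finger_force: 2.9
```

```bash
python3 -m pendant '[[0,[3.8,7,0],[0,0,0]],[0,[7.6,14.1,0],[0,0,0]],[0,[11.4,21.1,0],[0,0,0]],[0,[15.2,28.2,0],[0,0,0]],[0,[19,35.2,0],[0,0,0]],[0,[22.8,42.2,0],[0,0,0]],[0,[26.6,49.3,0],[0,0,0]],[0,[29,53.6,0],[0,0,0]]]'
```

```text
clock: 5.08
position: [616.3, 61.7, 43.7]
tool_rot: [-0.0, 0.859, 0.513, 0.0]
ft_force: [0.4, -4.3, 4.8]
gripper_width: 0.7
finger_force: 2.8
```

```bash
python3 -m pendant '[[0,[1.9,3.5,0],[0,0,0]],[0,[3.8,7,0],[0,0,0]],[0,[5.2,9.7,0],[0,0,0]],[0,[5.7,10.6,0],[0,0,0]]]'
python3 -m pendant '[[0,[0.5,0.9,0],[0,0,0]],[0,[0.7,1.3,0],[0,0,0]],[0,[0.7,1.3,0],[0,0,0]]]'
```

```text
clock: 5.58
position: [621.8, 71.9, 43.6]
tool_rot: [-0.0, 0.859, 0.513, 0.0]
ft_force: [0.5, -2.5, 4.1]
gripper_width: 0.3
finger_force: 2.8
clock: 5.95
position: [622.2, 72.6, 43.6]
tool_rot: [-0.0, 0.859, 0.512, -0.0]
ft_force: [-0.6, -2.6, 6.4]
gripper_width: 0.7
finger_force: 3.4
```

```bash
python3 -m pendant '[[0,[0.4,0.7,0],[0,0,0]],[0,[0.7,1.3,0],[0,0,0]],[0,[0.7,1.3,0],[0,0,0]]]'
python3 - <<'E'
from station import arm
s=arm.sense();print(s['position'],s['ft_force'])
E
```

```text
clock: 6.32
position: [622.2, 72.6, 43.6]
tool_rot: [0.0, 0.859, 0.512, -0.001]
ft_force: [-3.9, -7.2, 9.6]
gripper_width: 0.3
finger_force: 5.8
[622.18515773  72.62932231  43.59804959] [-3.94614058 -7.20896307  9.55452132]
```

```bash
python3 -m pendant '[[0,[0.5,0.9,0],[0,0,0]],[0,[0.5,0.9,0],[0,0,0]]]'
python3 - <<'E'
from station import arm
import cv2,numpy as np
a=arm.read_camera('side')['img'];b=arm.read_camera('wrist')['img'];t=arm.read_camera('top')['img']
f=lambda i,r,c,h:cv2.resize(i[r:r+h,c:c+h],(390,390),interpolation=cv2.INTER_CUBIC)
cv2.imwrite('pics/c2.png',np.hstack([f(a,130,190,110),f(b,90,180,160)])[:,:,::-1])
E
```

```text
clock: 6.58
position: [622.2, 72.7, 43.6]
tool_rot: [0.0, 0.859, 0.512, -0.002]
ft_force: [-6.2, -7.7, 10.8]
gripper_width: 0.6
finger_force: 7.4
```

View pics/c2.png

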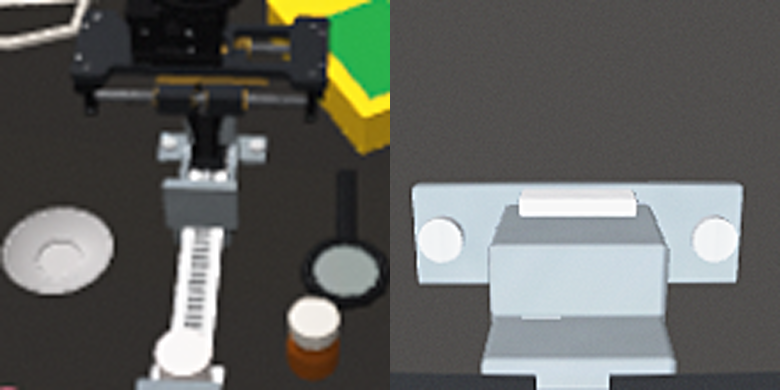

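The side crop shows the jaw plate moved back and the core still on its seat. The wrist crop shows the tab (top edge at row ~345) flush against the end stop block (row ~240). The push force rises with no further motion, so the jaw is on the stop. I'll ease the preload and lift straight up.

```bash
python3 -m pendant '[[0,[-0.7,-1.3,0],[0,0,0]],[0,[-0.7,-1.3,3],[0,0,0]],[0,[-0.7,-1.3,8],[0,0,0]],[0,[-0.7,-1.3,14],[0,0,0]],[0,[-0.7,-1.3,22],[0,0,0]],[0,[-0.9,-1.7,40],[0,0,0]],[0,[-0.9,-1.7,80],[0,0,0]],[0,[-0.9,-1.7,130],[0,0,0]]]'
python3 -m pendant '[[0,[0,30,60],[0,0,0]],[0,[-40,80,60],[0,0,0]],[0,[-80,130,60],[0,0,0]],[0,[-110,180,60],[0,0,0]],[0,[-120,230,60],[0,0,0]],[0,[-120,250,60],[0,0,0]],[0,[-120,250,60],[0,0,0]]]'
python3 - <<'E'
from station import arm
import cv2,numpy as np
from h import cloud
s=arm.sense();print(s['clock'],s['position'],s['ft_force'])
a=arm.read_camera('side')['img'];T=arm.read_camera('top');t=T['img']
P=cloud(T);c=np.array([569.87,-22.81]);u=np.array([.47557,.87968]);n=np.array([-u[1],u[0]])
x=(P[...,:2]-c)@u;y=(P[...,:2]-c)@n;m=(abs(y)<12)&(P[...,2]<100)
for lo in range(20,150,5):
    k=m&(x>=lo)&(x<lo+5);print(lo,np.median(P[k][:,2]).round() if k.any() else None,np.median(t[k],0))
f=lambda i,r,c,h:cv2.resize(i[r:r+h,c:c+h],(390,390),interpolation=cv2.INTER_CUBIC)
cv2.imwrite('pics/c3.png',np.hstack([f(a,130,180,140),f(t,150,190,140)])[:,:,::-1])
E
```

```text
clock: 7.72
position: [622.4, 74.7, 175.3]
tool_rot: [-0.001, 0.858, 0.513, 0.0]
ft_force: [0.8, -1.0, 0.5]
gripper_width: 0.5
finger_force: 0.0
clock: 8.6
position: [502.4, 325.1, 234.1]
tool_rot: [-0.0, 0.858, 0.514, 0.0]
ft_force: [0.3, -0.8, -0.4]
gripper_width: 0.5
finger_force: 0.0
8.6 [502.39613706 325.08444562 234.13996742] [ 0.2942657  -0.81681727 -0.43181959]
20 21.0 [189.  194.5 198. ]
25 18.0 [191.5 197.  201. ]
30 70.0 [142.5 150.5 155. ]
35 71.0 [152.5 163.  169.5]
40 22.0 [169. 176. 181.]
45 20.0 [185.  190.5 195. ]
50 20.0 [191. 195. 200.]
55 23.0 [193.5 198.5 203.5]
60 20.0 [196. 200. 205.]
65 26.0 [181. 186. 190.]
70 24.0 [180. 185. 188.]
75 20.0 [178.  181.5 184.5]
80 27.0 [151. 156. 157.]
85 39.0 [61. 63. 62.]
90 38.0 [56.  58.  58.5]
95 39.0 [57. 57. 59.]
100 40.0 [57. 58. 59.]
105 39.0 [57. 57. 57.]
110 40.0 [75.5 75.5 77. ]
115 37.0 [136. 139. 141.]
120 55.0 [129.  139.5 144. ]
125 63.0 [148. 159. 164.]
130 43.0 [146.5 157.  164. ]
135 44.0 [147. 158. 165.]
140 43.0 [145.5 156.5 162.5]
145 42.0 [125. 136. 140.]
```

View pics/c3.png

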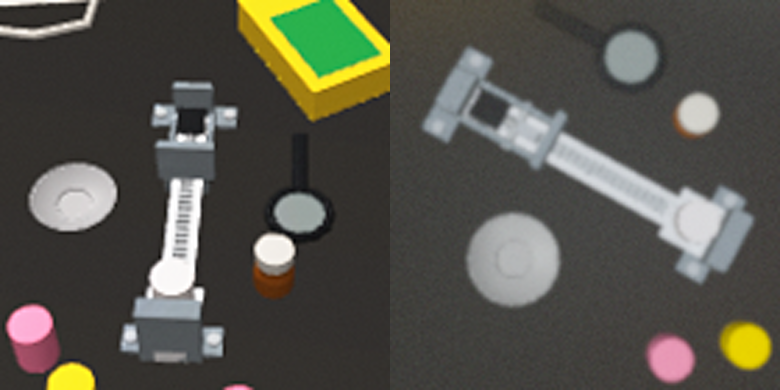

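The tab is against the end stop with no gap, the paddle has come back up (about 40 mm), and the core stands on its seat. Everything else is in place and the robot is clear.

```bash
python3 -c "
from station import arm
print(arm.close_job())"
```

```text
the job is handed in; nothing more can be done
None
```

The clamp is open: the jaw was pushed back to its end stop with the paddle held down, the paddle was then released, and the job was handed in with the core still standing and the arm clear of everything.

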